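# Open the touch-latch tooling cupboard beside the hand press

### The job

Press the wider door of the small handleless cupboard near its free edge until its touch latch lets go, and take the fingers away so that the spring sets the door ajar. Then, with the fingers behind its free edge, push the door open until it stands about square to the cupboard's front, and leave it so. Work with the fingertips or the outside of the fingers only: do not grip the door, keep the narrow door shut, and leave the parts laid out on the desk where they are.

Things in the scene. Friction and masses are not known exactly. Their poses are not given: they have to be found in the camera images.
- cupboard: fixed dark wooden cupboard, 280 wide x 160 deep x 220 mm high without its doors; origin at the centre of its underside, on the desk; x points from its front to its back, y to the left for one who faces the front, z up. Two handleless doors cover the front (their faces at x = -102 mm): the wide one at y -139 to +31, the narrow one at y +34 to +139 mm, each hinged at its outer side
- wide_door (a joint): opening angle of the wide door, rad: 0 shut and latched, -0.035 pressed fully in (6 mm at the free edge), 1.85 hinge stop. Pressing past about -0.025 (3 to 6 N near the free edge) frees the latch; when the push ends the sprung hinge sets it at about 0.5 within a second. Beyond, it swings with light friction (under 1 N) and stays where left. It does not latch again
- wide_hinge (a point): top end of the wide door's vertical hinge line, on its inner face, 218 mm above the desk. Axes turn with the door: x from front face to inner face, y from the hinge to the free edge. Door: y 0 to 170 mm, x -16 (front face) to 0 (inner face), 214 mm high, lower edge 4 mm above the desk. A steel catch pin stands 27 mm out of the inner face at y = 150, 103 to 132 mm below the top
- wide_corner (a point): top corner of the wide door at its free edge, on the front face; axes as of point wide_hinge. The place to press is the front face 20 to 40 mm from the free edge, at any height
- narrow_door (a joint): opening angle of the narrow door, rad: 0 shut and latched, -0.057 pressed fully in, positive open. It has a touch latch of its own, freed when its edge is pushed in 3 to 5 mm, and must stay shut
- narrow_corner (a point): top outer corner of the narrow door at its free edge, on the front face, 3 mm from the wide door's free edge when both are shut; the narrow door is 105 wide x 214 high x 16 mm thick and its hinge is at the cupboard's left side
- heat_sink: black aluminium heat sink, loose, 50 x 44 mm, 28 mm high, fins upwards; origin at the centre of its underside. Like the next three it is a bystander, standing on the desk before the cupboard, outside the wide door's swing. (A fixed grey hand press, up to 415 mm high, also stands on the desk, at the robot's right, behind the cupboard.)
- tube_base: white ceramic tube base, loose, round, 46 mm across the flange, 22 mm high; origin at the centre of its underside
- relay_cover: tin relay cover, loose, 40 x 34 mm at the rim, 46 mm high; origin at the centre of its underside
- brass_insert: flanged brass insert, loose, 22 mm across the flange, 18 mm high; origin at the centre of its underside

How it is judged:
On the way, in this order (a step that is already met when the one before it is completed fails the run):
1. the wide door is pressed in at its touch latch (value of joint wide_door below -0.01 rad), for 0.02 s.
2. the wide door has sprung ajar by itself, with nothing of the robot touching it (value of joint wide_door between 0.3 and 0.9 rad and contact force between each of the fingers, the arm and wide_door_front below 0.1 N and contact force between each of the fingers, the arm and wide_door_inner below 0.1 N), for 0.2 s.
At the end, for the whole second after the job is handed in: The wide door stands still, open by 1.25 to 1.84 rad (72 to 105 degrees), and the narrow door is still shut (under 0.05 rad) (value of joint wide_door between 1.25 and 1.84 rad and velocity of joint wide_door between -0.05 and 0.05 rad/s and value of joint narrow_door below 0.05 rad); the robot touches nothing.
It fails at once if the narrow door springs open (value of joint narrow_door above 0.08 rad).
It fails at once if the door is pinched: both its faces are squeezed at once (over 5 N each) (contact force between the fingers and wide_door_front above 5 N and contact force between the fingers and wide_door_inner above 5 N).
It fails at once if a part laid out on the desk is moved or lifted by more than 15 mm (distance of any of heat_sink, tube_base, relay_cover, brass_insert from where it was at the start of the episode above 0.015 m).
It also fails if it takes over 51 s, if anything falls off the work surface, if the arm or the gripper's body presses on something with over 40 N, if the wrist force passes 120 N, or if a joint passes its speed limit or range.

### The arm

A 6-joint arm with a two-finger parallel gripper is mounted at the origin on the work surface. World frame = base frame: x ahead of the robot, y to its left, z up, the work surface at z = 0. Lengths are in m, angles in rad, forces in N, time in s.
With the tool pointing down it reaches from about 0.35 to 0.775 m from the base axis. Payload 5.5 kg.
Tool frame: the origin (TCP) lies between the finger pads; the fingertips stand env.nose_length ahead of it and the grasp point (between the pads) lies 8 mm behind it (env.nose_length is the distance from the TCP to the fingertips, in m); z points along the fingers, y is the direction in which the jaws open and shut (so a half turn about z gives the same grasp; the last joint's range is limited). The gripper opens to 85 mm and grips with 20 to 120 N. Pads are 22 mm wide; open, the fingers measure 114 mm over their backs; the gripper's body (76 mm by 85 mm) begins 54 mm behind the grasp point. The pads swing forward as they close: fully open they stand 13 mm farther back than shut.
Start: joints at [1.019, 0.313, 0.046, 1.304, 0, 1.431], TCP at [0.23, 0.527, 0.242] pointing down, gripper open.
Joint ranges: [-2.76, 2.76], [-0.86, 1.69], [-1.03, 1.26], [-2.2, 2.34], [-1.47, 1.5], [-3.14, 3.14]. Speed limits (rad/s): [2.57, 2.57, 3.14, 3.14, 3.14, 3.14].

### API

Orientations are given as a unit quaternion [w, x, y, z].
In Python, from workcell import env gives the robot as it stands. The module is installed in compiled form; this text tells all that it offers.
- The arm moves only by the shell command python3 -m creep 'ROWS' [FORCE]. ROWS is a JSON object of lists of equal length, an entry for each row: "hand": the finger opening in mm, from 0 to 85.4; "delta_pos": the shift along the tool's x, y, z scaled (see below), a list of three; "turn": the turn about the tool's z scaled (see below). In form: {"hand": [hand, ...], "delta_pos": [[dx, dy, dz], ...], "turn": [turn, ...]}. A call has exactly 5 rows; each row shifts and turns the commanded pose from where the row before left it, along the tool's axes as they then stand; what a row does not reach is not made up. The controller multiplies each number of a shift by 0.8 m and each number of a turn by 5 degrees. A row lasts 1/12 s, in which the tool goes at most 41.7 mm and 7.16 degrees, less where a joint would pass 70% of its speed; a pose out of reach is approached as far as the arm can. A call with a number of a shift or a turn outside -1 to 1 is refused whole. A call with a gripper value outside its range is refused whole. The fingers move at their own pace and stop on an object; FORCE is the grip in N (left out, the last holds). Time passes only in rows, so rows that do not move let the fingers close, or fill a call up. It gives the time, the measured TCP pose, the force and the opening at its end, in the units of the state.
- env.get_state(): the state, without advancing time (a new reading comes with each control period).
- env.read_camera(name): name is "scene" or "top" or "wrist"; returns a dict with "pixels" (480x640x3 uint8, red, green, blue), "depth" (480x640 float32, m along the optical axis (not along the pixel's ray), 0 where there is no reading), "fx", "fy", "cx", "cy" (pixels), "origin" and "orientation" of the camera in the world. Camera axes: x right, y down, z forward; pixel columns grow to the right and rows downward; lengths in m; the calibration is good to about 2 mm. A picture is of the moment at which its call begins.
- env.hand_in(): hands the job in, once; it reports no verdict.
Trained networks look in the newest picture that a camera, given by its name, has taken for a name from the list of things; names that differ only in an ending like _2 or _b are one class to them, and where a whole thing is asked for, a point or a joint stands for the part that bears it (a point fixed in the world has none). Each returns a list of dicts, best first, with "score" (0 to 1); they miss things now and then, are a little off and sometimes report something else, mostly with a low value. They report only what shows in the picture. A call takes as long as a camera call.
- env.find_in(camera, target): "location" ([row, column] in pixels, amid what is visible of it).
- env.pinpoint(camera, target): "location" ([row, column] in pixels: a listed point, or the origin of a listed thing).
The state is a dict: "clock": time; "joint_pos": joint angles; "qvel": joint speeds; "tau": joint torques, N m; "tcp_pos": TCP position; "orientation": TCP orientation; "wrist_force": force on the tool from outside, world axes, zero at the start; "ft_torque": the same for the moment, N m; "finger_gap": finger opening in m.
Only numpy, scipy, OpenCV 4.12 (cv2) and the standard library are available. Lean on these libraries where they do the work, as an engineer would, in place of code of your own. Each camera call takes 0.05 s, during which the arm holds its last target.

## Working session

There is one attempt and no reset: what is moved stays moved. The work goes in short steps, Python scripts to look and compute and a shell command to move; the robot and the scene stay as the last step left them, time stands still between calls to the robot, and variables do not carry over. Pictures are saved under pics/ and viewed, and the job is handed in when it is done.

```bash
mkdir -p pics; cat > h.py <<'E'
import numpy as np,cv2
from workcell import env
from scipy.spatial.transform import Rotation as R
def rot(q): return R.from_quat([q[1],q[2],q[3],q[0]]).as_matrix()
def shot(n,f):
    c=env.read_camera(n); cv2.imwrite('pics/'+f,c['pixels'][:,:,::-1]); return c
def p3(c,rc,d=None):
    r,k=rc
    if d is None:
        w=c['depth'][max(0,int(r)-1):int(r)+2,max(0,int(k)-1):int(k)+2]; w=w[w>0]; d=np.median(w) if w.size else 0
    v=np.array([(k-c['cx'])/c['fx']*d,(r-c['cy'])/c['fy']*d,d])
    return rot(c['orientation'])@v+np.array(c['origin'])
def st():
    s=env.get_state(); print('t',s['clock'],'tcp',np.round(s['tcp_pos'],4),'gap',s['finger_gap'],'F',np.round(s['wrist_force'],2)); print(np.round(rot(s['orientation']),3)); print('q',np.round(s['joint_pos'],3)); return s
E
python3 - <<'E'
from h import *
st(); print(env.nose_length)
for n in ['scene','top']:
    c=shot(n,n+'0.png'); print(n,np.round(c['origin'],3),np.round(rot(c['orientation']),2).tolist())
    for t in ['wide_hinge','wide_corner','narrow_corner','cupboard','heat_sink','tube_base','relay_cover','brass_insert']:
        for d in env.pinpoint(n,t)[:2]:
            print(t,np.round(d['location']),round(d['score'],2),np.round(p3(c,d['location']),3))
E
```

```text
t 0.0 tcp [0.2299 0.5265 0.2414] gap 0.0854387643341684 F [-0.32 -0.55 -0.7 ]
[[-0.916  0.4   -0.001]
 [ 0.4    0.916 -0.002]
 [ 0.    -0.002 -1.   ]]
q [ 1.019  0.314  0.045  1.304 -0.     1.431]
0.011
scene [0.924 0.331 0.604] [[-0.8, 0.42, -0.43], [0.6, 0.54, -0.6], [-0.02, -0.73, -0.68]]
wide_hinge [161. 365.] 0.56 [ 0.294 -0.359 -0.001]
wide_corner [187. 258.] 0.63 [ 0.688 -0.154  0.217]
wide_corner [366. 380.] 0.56 [0.661 0.097 0.033]
narrow_corner [188. 258.] 0.7 [ 0.689 -0.154  0.216]
cupboard [246. 274.] 0.92 [ 0.677 -0.149  0.095]
heat_sink [336. 238.] 0.85 [ 0.796 -0.079  0.024]
tube_base [380. 322.] 0.69 [0.736 0.06  0.021]
tube_base [333. 239.] 0.22 [ 0.791 -0.084  0.021]
relay_cover [367. 376.] 0.78 [0.666 0.095 0.033]
brass_insert [379. 266.] 0.65 [0.798 0.009 0.019]
top [ 0.511 -0.05   1.015] [[-0.01, -0.99, 0.13], [-1.0, 0.01, 0.01], [-0.01, -0.13, -0.99]]
wide_hinge [308. 358.] 0.8 [ 0.527 -0.108  0.216]
wide_corner [193. 390.] 0.55 [ 0.688 -0.157  0.215]
narrow_corner [190. 388.] 0.58 [ 0.705 -0.161  0.165]
heat_sink [167. 342.] 0.69 [ 0.778 -0.099  0.025]
tube_base [202. 260.] 0.77 [0.719 0.046 0.02 ]
relay_cover [244. 242.] 0.95 [0.641 0.074 0.044]
brass_insert [163. 286.] 0.56 [ 0.79  -0.001  0.012]
```

View pics/scene0.png

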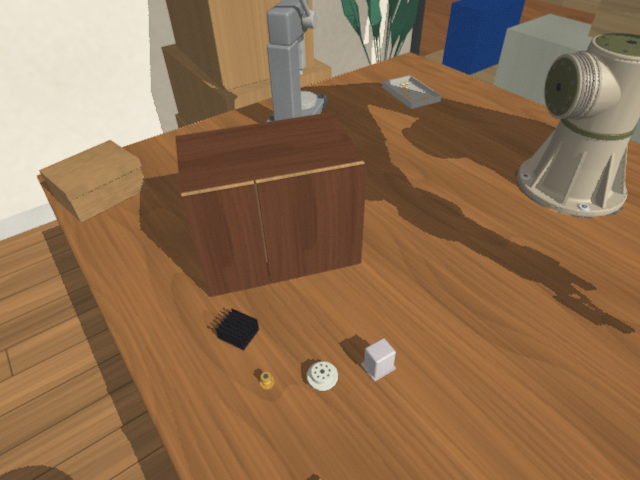

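View pics/top0.png

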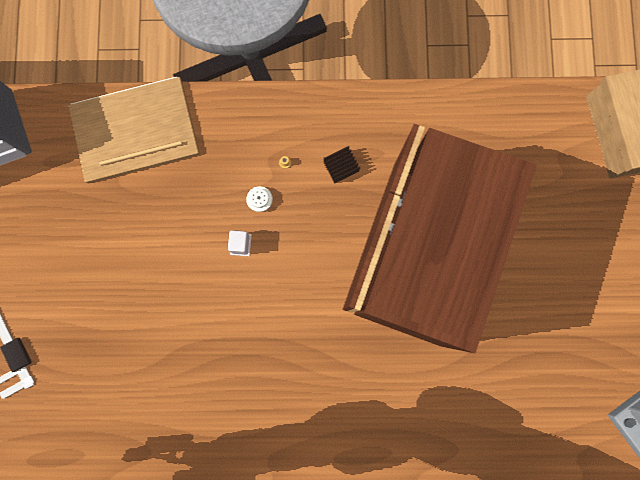

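The wide door is the one nearer the robot. In the top view it runs from the hinge at about (308,350) to the free edge at about (195,392). The parts are well in front, at the left. Next I'll fit the front plane from depth.

```bash
cat >> h.py <<'E'
def cloud(c):
    r,k=np.mgrid[0:480,0:640]; d=c['depth']; m=d>0
    v=np.stack([(k-c['cx'])/c['fx']*d,(r-c['cy'])/c['fy']*d,d],-1)
    return v@rot(c['orientation']).T+np.array(c['origin']),m
E
python3 - <<'E'
from h import *
c=env.read_camera('scene'); P,m=cloud(c)
# front face
Q=P[200:255,215:345].reshape(-1,3); Q=Q[(Q[:,2]>.02)]
for i in range(4):
    ctr=Q.mean(0); n=np.linalg.svd(Q-ctr,full_matrices=False)[2][2]; e=(Q-ctr)@n; Q=Q[abs(e)<max(.002,2.5*e.std())]
n=n*np.sign(n[1]); print('front n',n,'d',n@ctr,e.std())
nn=np.array([n[0],n[1],0]);nn/=np.linalg.norm(nn); yc=np.array([nn[1],-nn[0],0])
A=P[m]; s=A[(abs(A@nn-ctr@nn)<.006)&(A[:,2]>.05)&(A[:,2]<.2)]
t=s@yc; print('y extents scene',np.percentile(t,[.1,1,99,99.9]),'nn.d',nn@ctr)
c=env.read_camera('top'); P,m=cloud(c); A=P[m]
T=A[(abs(A[:,2]-.217)<.012)]; T=T[(T@nn<.1+nn@ctr)&(T@nn>nn@ctr-.25)]
print('top z',np.median(T[:,2]),'n ext',np.percentile(T@nn,[.2,1,99,99.8]),'y ext',np.percentile(T@yc,[.2,1,99,99.8]))
d=nn@ctr
Y=T@yc; y0=(np.percentile(Y,.2)+np.percentile(Y,99.8))/2
for nm,y in [('hinge',-.139),('edge',.031),('narrowend',.139)]: print(nm, nn*d+yc*(y0+y))
print(nn,yc,y0,d)
E
```

```text
front n [ 0.35190305  0.93603591 -0.0010079 ] d 0.09737653695342477 0.0009074144474873101
y extents scene [0.5305286  0.53328896 0.80588864 0.80800924] nn.d 0.09750792236177763
top z 0.21844024739819956 n ext [-0.08461417 -0.08311702  0.09600334  0.09730876] y ext [0.52857863 0.53066907 0.80551779 0.80782527]
hinge [ 0.52966564 -0.09495691  0.        ]
edge [ 0.68879182 -0.15478046  0.        ]
narrowend [ 0.78988375 -0.19278601  0.        ]
[0.35190322 0.93603639 0.        ] [ 0.93603639 -0.35190322  0.        ] 0.668201951440986 0.09750792236177763
```

```bash
python3 -m creep '{"hand":[0,0,0,0,0],"delta_pos":[[0,0,0],[-0.02,-0.012,0],[-0.04,-0.024,0],[-0.04,-0.024,0],[-0.04,-0.024,0]],"turn":[-0.6,0,0,0,0]}' 40
python3 -m creep '{"hand":[0,0,0,0,0],"delta_pos":[[-0.04,-0.024,0],[-0.04,-0.024,0],[-0.04,-0.024,0],[-0.04,-0.024,0],[-0.04,-0.024,0]],"turn":[0,0,0,0,0]}'
python3 -m creep '{"hand":[0,0,0,0,0],"delta_pos":[[-0.04,-0.024,0],[-0.04,-0.024,0],[-0.04,-0.024,0],[0,0,0],[0,0,0]],"turn":[0,0,0,0,0]}'
cat >> h.py <<'E'
nn=np.array([.3519,.936,0]); yc=np.array([.936,-.3519,0]); D=.0975; Y0=.6682
def rel():
    s=st(); p=np.array(s['tcp_pos']); print('yfrom hinge',p@yc-(Y0-.139),'n from front',p@nn-D,'qv',np.abs(s['qvel']).max())
E
python3 - <<'E'
from h import *
rel()
E
```

```text
clock: 1.42
tcp_pos: [0.3117, 0.4238, 0.2422]
orientation: [0.0, 0.178, 0.984, 0.0]
wrist_force: [0.9, 1.3, 0.3]
finger_gap: 0.0257
clock: 1.83
tcp_pos: [0.4283, 0.277, 0.2426]
orientation: [0.0, 0.179, 0.984, 0.0]
wrist_force: [1.1, 1.3, 0.0]
finger_gap: -0.0002
clock: 2.25
tcp_pos: [0.4981, 0.1891, 0.2421]
orientation: [-0.0, 0.181, 0.984, 0.0]
wrist_force: [-0.0, -0.0, 0.4]
finger_gap: 0.0001
t 2.25 tcp [0.4981 0.1891 0.2421] gap 7.448269559646608e-05 F [-0.03 -0.02  0.36]
[[-0.935  0.356 -0.   ]
 [ 0.356  0.935  0.   ]
 [ 0.     0.    -1.   ]]
q [ 0.212  0.231 -0.064  1.275  0.     0.576]
yfrom hinge -0.1295533006027887 n from front 0.25479665673558827 qv 0.05374051009543728
```

```bash
python3 -m creep '{"hand":[0,0,0,0,0],"delta_pos":[[-0.034,-0.024,0.005],[-0.034,-0.024,0.005],[-0.034,-0.024,0.005],[-0.034,-0.024,0.005],[-0.034,-0.024,0.005]],"turn":[0,0,0,0,0]}'
python3 -m creep '{"hand":[0,0,0,0,0],"delta_pos":[[-0.034,-0.024,0.005],[-0.034,-0.024,0.005],[-0.034,-0.024,0.005],[-0.034,-0.02,0.005],[-0.02,-0.01,0.005]],"turn":[0,0,0,0,0]}'
python3 - <<'E'
from h import *
rel(); shot('scene','s1.png'); shot('wrist','w1.png'); 
E
```

```text
clock: 2.67
tcp_pos: [0.5906, 0.0536, 0.2224]
orientation: [-0.0, 0.178, 0.984, 0.0]
wrist_force: [0.5, 0.1, 0.8]
finger_gap: -0.0002
clock: 3.08
tcp_pos: [0.6799, -0.0684, 0.2018]
orientation: [0.0, 0.179, 0.984, -0.0]
wrist_force: [0.1, 0.3, 1.3]
finger_gap: 0.0001
t 3.0833 tcp [ 0.6799 -0.0684  0.2018] gap 9.854575174444305e-05 F [0.13 0.27 1.31]
[[-0.936  0.352  0.   ]
 [ 0.352  0.936 -0.   ]
 [-0.    -0.    -1.   ]]
q [-0.217  0.543  0.297  1.324 -0.     0.142]
yfrom hinge 0.13125418429661861 n from front 0.07776079733338051 qv 0.42592099338429873
```

View pics/s1.png

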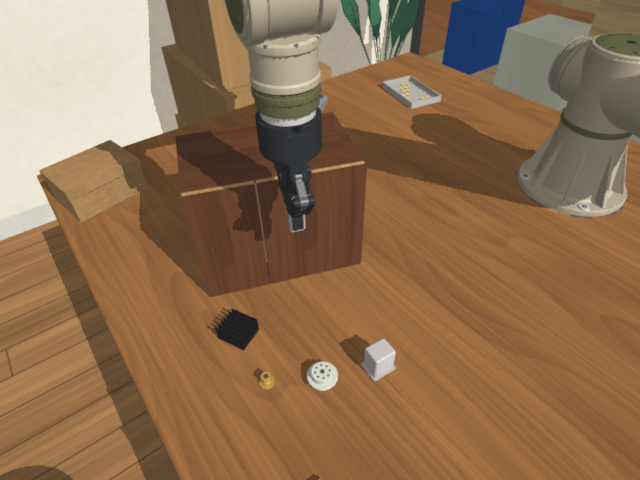

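View pics/w1.png

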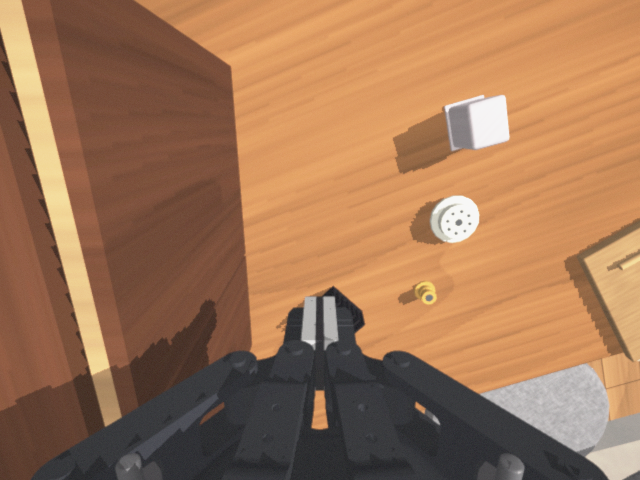

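```bash
python3 -m creep '{"hand":[0,0,0,0,0],"delta_pos":[[-0.006,-0.02,0],[0,-0.02,0],[0,-0.01,0],[0,0,0],[0,0,0]],"turn":[0,0,0,0,0]}'
python3 - <<'E'
from h import *
rel()
E
```

```text
clock: 3.6
tcp_pos: [0.6685, -0.1064, 0.2031]
orientation: [0.0, 0.179, 0.984, 0.0]
wrist_force: [0.1, -0.2, 0.2]
finger_gap: -0.0003
t 3.6 tcp [ 0.6685 -0.1064  0.2031] gap -0.00026962588624974146 F [ 0.12 -0.19  0.19]
[[-0.936  0.352  0.001]
 [ 0.352  0.936  0.   ]
 [-0.001  0.    -1.   ]]
q [-0.277  0.529  0.277  1.318  0.     0.084]
yfrom hinge 0.1339744107686036 n from front 0.038118804944615614 qv 0.014649496985889812
```

```bash
python3 -m creep '{"hand":[0,0,0,0,0],"delta_pos":[[0,-0.006,0],[0,-0.006,0],[0,-0.006,0],[0,0,0],[0,0,0]],"turn":[0,0,0,0,0]}'
python3 -m creep '{"hand":[0,0,0,0,0],"delta_pos":[[0,-0.0025,0],[0,-0.0025,0],[0,-0.0025,0],[0,0,0],[0,0,0]],"turn":[0,0,0,0,0]}'
python3 - <<'E'
from h import *
rel()
E
```

```text
clock: 4.02
tcp_pos: [0.6639, -0.12, 0.2023]
orientation: [0.0, 0.179, 0.984, 0.0]
wrist_force: [-0.3, 1.4, 1.0]
finger_gap: -0.0001
clock: 4.43
tcp_pos: [0.6619, -0.1255, 0.2023]
orientation: [0.0, 0.179, 0.984, 0.0]
wrist_force: [-0.3, 0.5, -0.2]
finger_gap: -0.0001
t 4.4333 tcp [ 0.6619 -0.1255  0.2023] gap -0.0001277140843018894 F [-0.28  0.49 -0.22]
[[-0.936  0.352  0.   ]
 [ 0.352  0.936  0.   ]
 [-0.     0.    -1.   ]]
q [-0.306  0.522  0.265  1.313  0.     0.053]
yfrom hinge 0.13448616380796108 n from front 0.017963448616298297 qv 0.0032866855900945562
```

```bash
python3 -m creep '{"hand":[0,0,0,0,0],"delta_pos":[[0,-0.0025,0],[0,-0.0025,0],[0,0,0],[0,0,0],[0,0,0]],"turn":[0,0,0,0,0]}'
```

```text
clock: 4.85
tcp_pos: [0.6607, -0.1288, 0.2023]
orientation: [0.0, 0.179, 0.984, 0.0]
wrist_force: [0.4, 1.6, -0.3]
finger_gap: -0.0003
```

```bash
python3 -m creep '{"hand":[0,0,0,0,0],"delta_pos":[[0,-0.0025,0],[0,0,0],[0,0,0],[0,0,0],[0,0,0]],"turn":[0,0,0,0,0]}'
python3 - <<'E'
from h import *
rel()
E
```

```text
clock: 5.27
tcp_pos: [0.6601, -0.1308, 0.2023]
orientation: [0.0, 0.179, 0.984, 0.0]
wrist_force: [2.8, 3.0, -1.7]
finger_gap: -0.0
t 5.2667 tcp [ 0.6601 -0.1308  0.2023] gap -1.9320665415942553e-05 F [ 2.76  3.05 -1.73]
[[-0.936  0.351  0.001]
 [ 0.351  0.936  0.   ]
 [-0.     0.001 -1.   ]]
q [-0.315  0.52   0.262  1.312  0.     0.044]
yfrom hinge 0.1346713829044146 n from front 0.012371351420167487 qv 0.003144500315637565
```

```bash
python3 -m creep '{"hand":[0,0,0,0,0],"delta_pos":[[0,-0.0025,0],[0,0,0],[0,0,0],[0,0,0],[0,0,0]],"turn":[0,0,0,0,0]}'
python3 -m creep '{"hand":[0,0,0,0,0],"delta_pos":[[0,-0.0015,0],[0,0,0],[0,0,0],[0,0,0],[0,0,0]],"turn":[0,0,0,0,0]}'

```

```text
clock: 5.68
tcp_pos: [0.6595, -0.133, 0.2023]
orientation: [0.0, 0.179, 0.984, -0.0]
wrist_force: [4.4, 1.5, -0.9]
finger_gap: -0.0001
clock: 6.1
tcp_pos: [0.6594, -0.1331, 0.2023]
orientation: [0.001, 0.178, 0.984, 0.001]
wrist_force: [5.9, 4.9, -0.8]
finger_gap: 0.0002
```

```bash
python3 -m creep '{"hand":[0,0,0,0,0],"delta_pos":[[0,-0.0015,0],[0,0,0],[0,0,0],[0,0,0],[0,0.02,0]],"turn":[0,0,0,0,0]}'
python3 -m creep '{"hand":[0,0,0,0,0],"delta_pos":[[0,0.04,0],[0,0.045,0],[0,0.045,0],[0,0.03,0],[0,0.01,0]],"turn":[0,0,0,0,0]}'
python3 -m creep '{"hand":[0,0,0,0,0],"delta_pos":[[0,0,0],[0,0,0],[0,0,0],[0,0,0],[0,0,0]],"turn":[0,0,0,0,0]}'
python3 -m creep '{"hand":[0,0,0,0,0],"delta_pos":[[0,0,0],[0,0,0],[0,0,0],[0,0,0],[0,0,0]],"turn":[0,0,0,0,0]}'
python3 - <<'E'
from h import *
rel()
for n in ['scene','top']:
    c=shot(n,n+'2.png')
    for t in ['wide_hinge','wide_corner','narrow_corner']:
        for d in env.pinpoint(n,t)[:2]:
            print(n,t,np.round(d['location']),round(d['score'],2),np.round(p3(c,d['location']),3))
E
```

```text
clock: 6.52
tcp_pos: [0.6633, -0.122, 0.2023]
orientation: [-0.0, 0.18, 0.984, -0.001]
wrist_force: [-0.0, -0.4, 0.0]
finger_gap: 0.0
clock: 6.93
tcp_pos: [0.7119, 0.0108, 0.202]
orientation: [-0.001, 0.177, 0.984, -0.0]
wrist_force: [0.4, -0.0, 0.4]
finger_gap: 0.0001
clock: 7.35
tcp_pos: [0.7114, 0.0055, 0.2025]
orientation: [-0.0, 0.18, 0.984, -0.0]
wrist_force: [-0.3, 0.3, 0.9]
finger_gap: -0.0
clock: 7.77
tcp_pos: [0.7117, 0.0071, 0.2023]
orientation: [0.0, 0.179, 0.984, 0.0]
wrist_force: [-0.1, -0.3, -0.1]
finger_gap: -0.0001
t 7.7667 tcp [0.7117 0.0071 0.2023] gap -0.00011193184345714287 F [-0.13 -0.25 -0.1 ]
[[-0.936  0.352  0.   ]
 [ 0.352  0.936  0.   ]
 [-0.     0.    -1.   ]]
q [-0.103  0.605  0.403  1.369  0.     0.257]
yfrom hinge 0.13448134935350486 n from front 0.15957974543019585 qv 0.001676943776290861
scene wide_hinge [159. 364.] 0.73 [ 0.291 -0.365 -0.001]
scene wide_corner [214. 290.] 0.88 [ 0.724 -0.009  0.278]
scene narrow_corner [186. 257.] 0.9 [ 0.67  -0.196  0.186]
scene narrow_corner [162. 363.] 0.75 [ 0.522 -0.113  0.213]
top wide_hinge [307. 360.] 0.62 [ 0.53  -0.118  0.117]
top wide_corner [193. 328.] 0.74 [ 0.738 -0.075 -0.001]
```

View pics/top2.png

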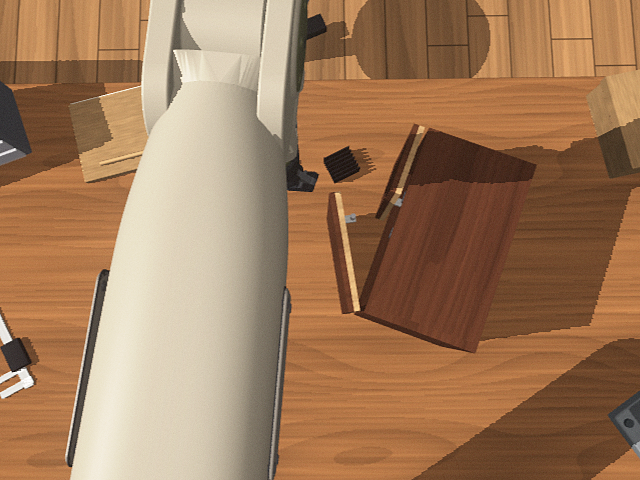

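View pics/scene2.png

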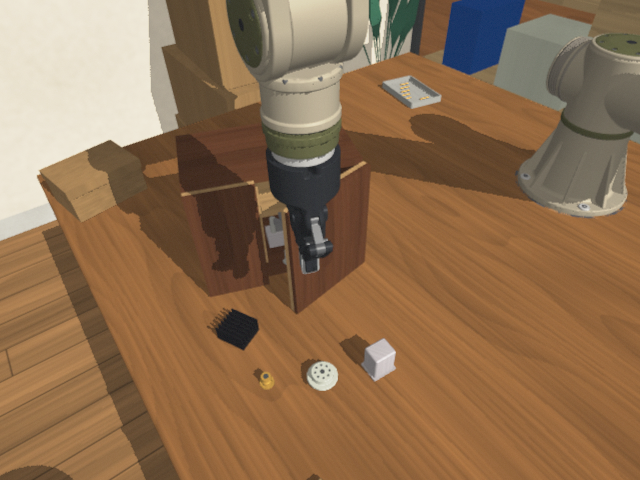

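The door is ajar at about 0.48 rad, free edge near (193,335) in the top view, with the gripper well clear. The narrow door is shut. Next I lift, pass over the door and come down behind the free edge.

```bash
python3 -m creep '{"hand":[0,0,0,0,0],"delta_pos":[[0,0,-0.03],[0,0,-0.035],[-0.005,-0.02,-0.005],[-0.005,-0.035,0],[0,-0.035,0]],"turn":[0,0,0,0,0]}'
python3 -m creep '{"hand":[0,0,0,0,0],"delta_pos":[[0,-0.035,0],[0,-0.035,0],[0,-0.015,0],[0,0,0],[0,0,0]],"turn":[0,0,0,0,0]}'
python3 - <<'E'
from h import *
rel(); shot('wrist','w3.png'); shot('scene','s3.png')
E
```

```text
clock: 8.58
tcp_pos: [0.6948, -0.0633, 0.259]
orientation: [0.001, 0.178, 0.984, -0.0]
wrist_force: [-0.4, -1.2, -0.5]
finger_gap: -0.0003
clock: 9.0
tcp_pos: [0.6699, -0.1271, 0.2584]
orientation: [0.0, 0.179, 0.984, 0.0]
wrist_force: [0.0, 1.0, 0.8]
finger_gap: 0.0001
t 9.0 tcp [ 0.6699 -0.1271  0.2584] gap 0.0001244738512074135 F [0.05 1.05 0.79]
[[-0.936  0.353  0.   ]
 [ 0.353  0.936  0.001]
 [-0.     0.001 -1.   ]]
q [-3.050e-01  5.340e-01  4.200e-01  1.456e+00  1.000e-03  5.500e-02]
yfrom hinge 0.14256160461054257 n from front 0.019227292033713234 qv 0.03361336629319143
```

View pics/w3.png

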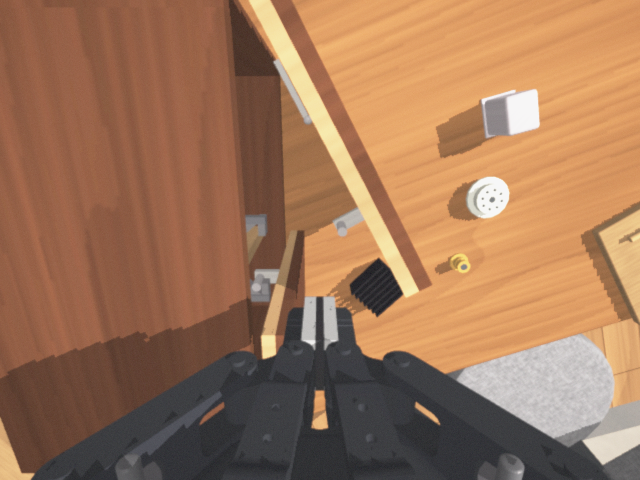

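View pics/s3.png

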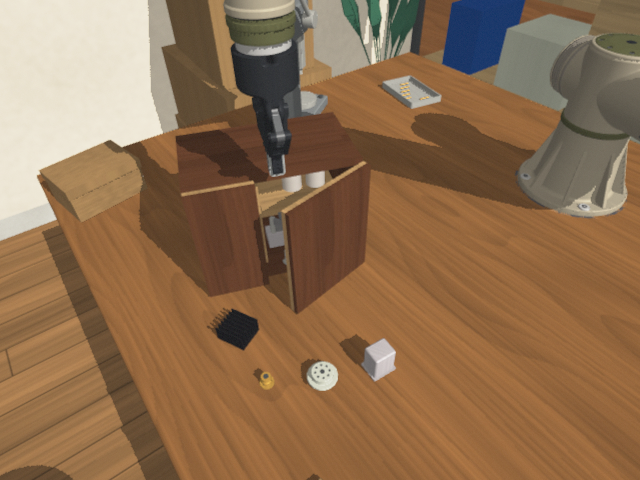

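```bash
python3 - <<'E'
from h import *
c=env.read_camera('wrist'); P,m=cloud(c)
A=P[m]; T=A[abs(A[:,2]-.217)<.008]
y=T@yc-(Y0-.139); n=T@nn-D
k=(n>.0)&(n<.15)
print('top-of-door pts', k.sum(), 'max n',n[k].max())
for lo in np.arange(0,.18,.02):
    s=k&(y>=lo)&(y<lo+.02)
    if s.sum()>5: print(round(lo,2),np.round(np.percentile(n[s],[2,98]),4))
k=(n<.02)&(n>-.015)&(y>.1); print('narrow min y',np.percentile(y[k],[0,1,5]))
for t in ['wide_corner','narrow_corner','wide_hinge']:
    for d in env.pinpoint('wrist',t)[:1]:
        p=p3(c,d['location']); print(t,np.round(d['location']),p,p@yc-(Y0-.139),p@nn-D)
E
```

```text
top-of-door pts 10405 max n 0.08051775449753507
0.0 [0.0002 0.0119]
0.02 [0.0007 0.0218]
0.04 [0.0093 0.0329]
0.06 [0.0202 0.0438]
0.08 [0.0312 0.0552]
0.1 [0.0423 0.066 ]
0.12 [0.0536 0.0773]
0.14 [0.0631 0.0795]
narrow min y [0.17272424 0.17289764 0.17325615]
wide_corner [286. 431.] [ 8.17366959e-01 -3.26033089e-02  4.68464887e-04] 0.24732857847558132 0.15961473585798266
narrow_corner [335. 287.] [ 0.65912251 -0.13488098  0.27656647] 0.1352032836053363 0.008196612282102403
```

```bash
python3 -m creep '{"hand":[0,0,0,0,0],"delta_pos":[[0,0,0.02],[0,0,0.025],[0,0,0.02],[0,0,0.005],[0,0,0]],"turn":[0,0,0,0,0]}'
python3 - <<'E'
from h import *
rel()
# arc plan: finger centre held behind inner face
for th in np.arange(.5,1.66,.1):
    r=.145;o=.016
    y=r*np.cos(th)+o*np.sin(th); n=-.016+r*np.sin(th)-o*np.cos(th); print(round(th,2),round(y,3),round(n,3))
E
```

```text
clock: 9.72
tcp_pos: [0.6692, -0.1257, 0.2006]
orientation: [-0.002, 0.178, 0.984, 0.0]
wrist_force: [0.3, -0.2, 1.2]
finger_gap: 0.0001
t 9.7167 tcp [ 0.6692 -0.1257  0.2006] gap 0.00011281947422958662 F [ 0.28 -0.22  1.25]
[[-0.936  0.351 -0.003]
 [ 0.351  0.936  0.001]
 [ 0.003 -0.    -1.   ]]
q [-0.304  0.541  0.291  1.324  0.     0.055]
yfrom hinge 0.14140433709593891 n from front 0.020298917081621 qv 0.04842387279481496
0.5 0.135 0.039
0.6 0.129 0.053
0.7 0.121 0.065
0.8 0.113 0.077
0.9 0.103 0.088
1.0 0.092 0.097
1.1 0.08 0.106
1.2 0.067 0.113
1.3 0.054 0.119
1.4 0.04 0.124
1.5 0.026 0.128
1.6 0.012 0.129
```

```bash
python3 -m creep '{"hand":[0,0,0,0,0],"delta_pos":[[0.004,0.012,0],[0.004,0.012,0],[0.004,0.009,0],[0.004,0.009,0],[0,0,0]],"turn":[0,0,0,0,0]}'
python3 -m creep '{"hand":[0,0,0,0,0],"delta_pos":[[0.005,0.0075,0],[0.005,0.0075,0],[0.005,0.0075,0],[0.006,0.008,0],[0,0,0]],"turn":[0,0,0,0,0]}'
python3 - <<'E'
from h import *
rel(); shot('scene','s4.png')
E
```

```text
clock: 10.13
tcp_pos: [0.67, -0.0885, 0.2033]
orientation: [0.001, 0.178, 0.984, 0.0]
wrist_force: [-0.2, -0.0, -0.7]
finger_gap: 0.0001
clock: 10.55
tcp_pos: [0.6621, -0.0602, 0.2024]
orientation: [-0.0, 0.178, 0.984, 0.0]
wrist_force: [0.4, 0.5, 0.1]
finger_gap: 0.0005
t 10.55 tcp [ 0.6621 -0.0602  0.2024] gap 0.0005091003562569172 F [0.43 0.49 0.08]
[[-0.937  0.35  -0.   ]
 [ 0.35   0.937  0.001]
 [ 0.001  0.001 -1.   ]]
q [-2.120e-01  5.040e-01  2.360e-01  1.303e+00  1.000e-03  1.460e-01]
yfrom hinge 0.1116971932150107 n from front 0.07908883429360819 qv 0.01803680571798841
```

View pics/s4.png

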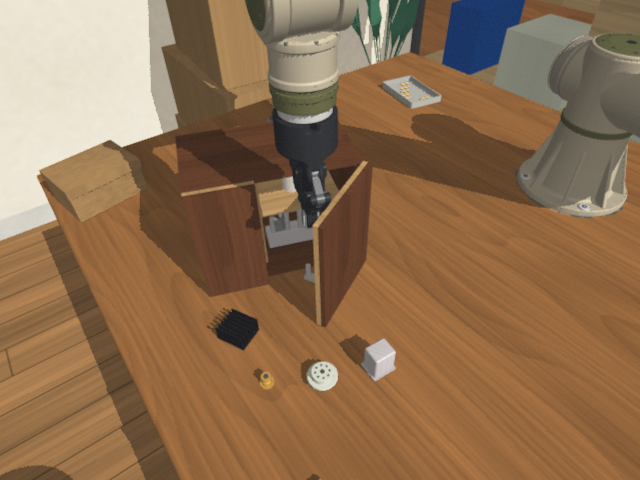

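The door is moving with the fingers behind it (free edge now near (318,230)–(322,320)). I'll carry on along the arc.

```bash
python3 -m creep '{"hand":[0,0,0,0,0],"delta_pos":[[0.006,0.007,0],[0.006,0.007,0],[0.007,0.006,0],[0.007,0.006,0],[0,0,0]],"turn":[0,0,0,0,0]}'
python3 -m creep '{"hand":[0,0,0,0,0],"delta_pos":[[0.0075,0.0055,0],[0.0075,0.0055,0],[0.008,0.0045,0],[0.008,0.0045,0],[0,0,0]],"turn":[0,0,0,0,0]}'
python3 -m creep '{"hand":[0,0,0,0,0],"delta_pos":[[0.008,0.004,0],[0.008,0.004,0],[0.008,0.003,0],[0.006,0.002,0],[0,0,0]],"turn":[0,0,0,0,0]}'
python3 - <<'E'
from h import *
rel(); shot('scene','s5.png'); shot('wrist','w5.png')
E
```

```text
clock: 11.02
tcp_pos: [0.6496, -0.0336, 0.2024]
orientation: [-0.0, 0.178, 0.984, 0.0]
wrist_force: [-0.0, 0.2, -0.1]
finger_gap: -0.0003
clock: 11.43
tcp_pos: [0.6318, -0.0101, 0.2025]
orientation: [-0.0, 0.178, 0.984, 0.0]
wrist_force: [-1.4, -0.2, -0.8]
finger_gap: -0.0003
clock: 11.85
tcp_pos: [0.6131, 0.0075, 0.2024]
orientation: [-0.0, 0.178, 0.984, 0.0]
wrist_force: [0.7, 0.6, 0.4]
finger_gap: -0.0001
t 11.85 tcp [0.6131 0.0075 0.2024] gap -6.057736113892e-05 F [0.75 0.57 0.42]
[[-0.936  0.351 -0.001]
 [ 0.351  0.936  0.   ]
 [ 0.001  0.    -1.   ]]
q [-0.119  0.401  0.075  1.245  0.     0.24 ]
yfrom hinge 0.04199820191246473 n from front 0.1253126364406071 qv 0.021650020256833047
```

View pics/s5.png

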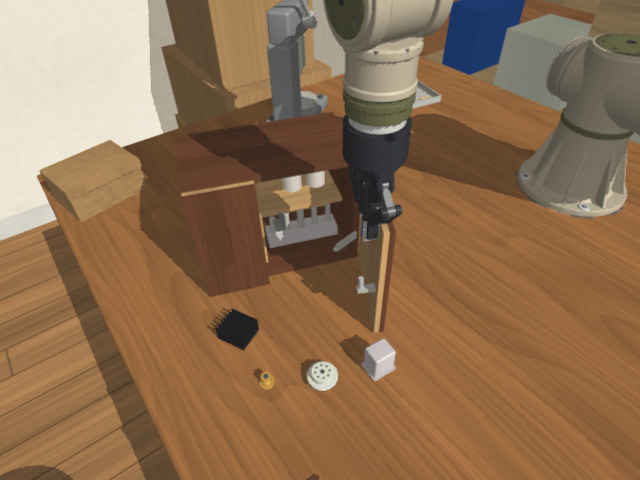

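View pics/w5.png

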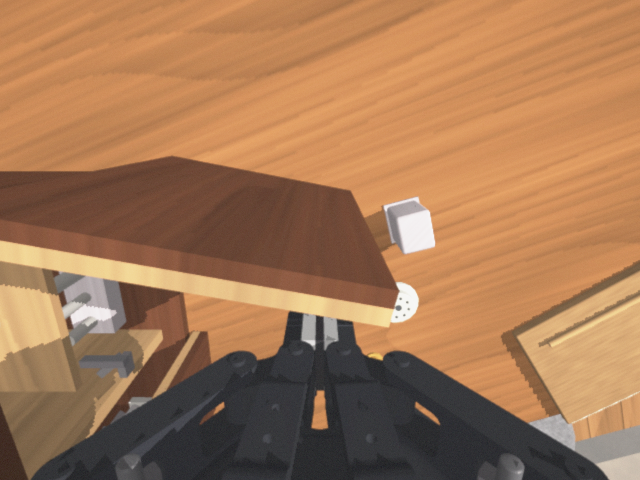

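```bash
cat >> h.py <<'E'
def ang(cam):
    c=env.read_camera(cam); P,m=cloud(c); A=P[m]; T=A[abs(A[:,2]-.217)<.006]
    y=T@yc-(Y0-.139); n=T@nn-D; k=(n>.02)&(n<.16)&(y<.12)&(y>-.1)
    y,n=y[k],n[k]
    pts=np.stack([y,n],1).astype(np.float32)
    if len(pts)<50: print('few');return
    v=cv2.fitLine(pts,cv2.DIST_HUBER,0,.01,.01).ravel(); v*=np.sign(v[1]); print(cam,len(pts),'angle',np.arctan2(v[1],v[0]),'n max',n.max())
E
python3 - <<'E'
from h import *
ang('wrist')
E
```

```text
wrist 18806 angle 1.3484498 n max 0.15457488260198018
```

```bash
python3 -m creep '{"hand":[0,0,0,0,0],"delta_pos":[[0.005,0.001,0],[0.006,0.001,0],[0.006,0.001,0],[0.004,0,0],[0,0,0]],"turn":[0,0,0,0,0]}'
python3 - <<'E'
from h import *
rel(); ang('wrist')
E
```

```text
clock: 12.42
tcp_pos: [0.5984, 0.0152, 0.2024]
orientation: [-0.0, 0.179, 0.984, 0.0]
wrist_force: [-0.2, 0.9, 0.3]
finger_gap: 0.0003
t 12.4167 tcp [0.5984 0.0152 0.2024] gap 0.00029415702746658496 F [-0.2   0.85  0.31]
[[-0.936  0.351 -0.   ]
 [ 0.351  0.936  0.   ]
 [ 0.001  0.    -1.   ]]
q [-0.109  0.373  0.033  1.232  0.     0.25 ]
yfrom hinge 0.025547989228777768 n from front 0.12733040657169223 qv 0.014682416827304517
wrist 17853 angle 1.4633597 n max 0.15538574976551425
```

```bash
python3 -m creep '{"hand":[0,0,0,0,0],"delta_pos":[[0.004,0,0],[0.005,0,0],[0.004,0,0],[0,0,0],[0,0,0]],"turn":[0,0,0,0,0]}'
python3 -m creep '{"hand":[0,0,0,0,0],"delta_pos":[[-0.01,0,0],[-0.02,0,0],[-0.02,0,0],[-0.01,0,-0.03],[0,0,-0.04]],"turn":[0,0,0,0,0]}'
python3 -m creep '{"hand":[0,0,0,0,0],"delta_pos":[[0,0,-0.04],[0,0,-0.02],[0,0,0],[0,0,0],[0,0,0]],"turn":[0,0,0,0,0]}'
python3 - <<'E'
from h import *
rel(); ang('wrist'); c=shot('scene','s6.png'); shot('wrist','w6.png')
for t in ['heat_sink','tube_base','relay_cover','brass_insert']:
    d=env.pinpoint('scene',t)[0]; print(t,np.round(d['location']),np.round(p3(c,d['location']),3))
ang('wrist')
E
```

```text
clock: 12.88
tcp_pos: [0.5892, 0.0186, 0.2024]
orientation: [-0.0, 0.179, 0.984, 0.0]
wrist_force: [-1.2, -0.6, -0.8]
finger_gap: -0.0001
clock: 13.3
tcp_pos: [0.6348, 0.0007, 0.2549]
orientation: [-0.003, 0.179, 0.984, -0.0]
wrist_force: [0.4, -0.1, -0.1]
finger_gap: -0.0001
clock: 13.72
tcp_pos: [0.6345, 0.0014, 0.3051]
orientation: [-0.001, 0.179, 0.984, -0.0]
wrist_force: [-0.3, 0.3, -0.4]
finger_gap: 0.0004
t 13.7167 tcp [0.6345 0.0014 0.3051] gap 0.0003581363247596339 F [-0.26  0.27 -0.39]
[[-0.936  0.352 -0.001]
 [ 0.352  0.936  0.   ]
 [ 0.001 -0.    -1.   ]]
q [-0.124  0.434  0.374  1.512  0.     0.235]
yfrom hinge 0.06417927789990274 n from front 0.12709280342335835 qv 0.025534593033908887
wrist 5987 angle 1.5525811 n max 0.15488990839950592
heat_sink [334. 239.] [ 0.794 -0.079  0.027]
tube_base [381. 324.] [0.735 0.063 0.022]
relay_cover [367. 377.] [0.665 0.097 0.035]
brass_insert [245. 277.] [ 0.634 -0.221  0.018]
wrist 5957 angle 1.5523878 n max 0.15498947715144287
```

View pics/s6.png

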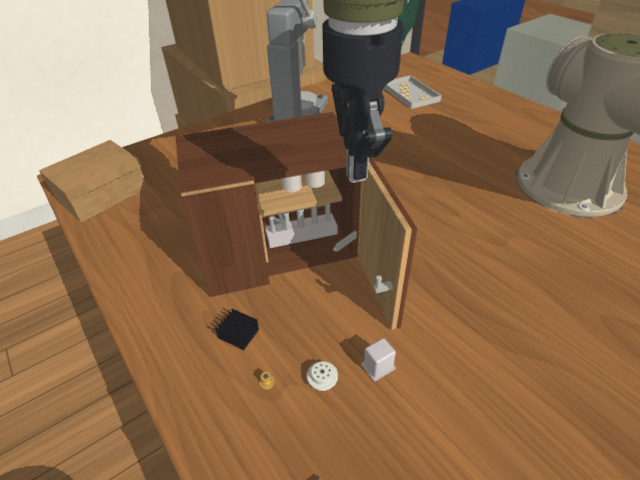

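The door stands at about 1.55 rad and holds still. The narrow door is shut, and the brass insert still shows at its old place (379,266); the network's hit at (245,277) is a false one inside the cupboard. The gripper is clear above the door.

```bash
python3 -c "
from workcell import env
print(env.hand_in())"
```

```text
the job is handed in; nothing more can be done
None
```

The job is done and handed in at about 14 s, well inside the 51 s limit; the hand-in itself reports no verdict.

**What I did:** With the fingers closed, I pressed the wide door about 35 mm from its free edge until it reached its stop, at roughly 7 N. I then drew back about 150 mm, and the door sprang ajar to about 0.5 rad with the gripper clear of it. I came down behind the free edge, pushed the door round along its arc, then backed away and lifted clear.

**Last checks:**
- **Wide door:** it measured 1.55 rad in two consecutive wrist readings, so it was standing still.
- **Narrow door:** it looked shut in the final scene picture.
- **Robot contact:** the wrist force was about zero, with the gripper clear above the door.
- **Parts on the desk:** the heat sink, tube base and relay cover were found within about 3 mm of their starting places.

**One disagreement:** the network placed the brass insert inside the cupboard in the last picture. I took that as a false hit, because the picture shows the insert where it was at the start.

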